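# Swap the port plate in the staking die

### The job

Lift the finished port plate out of the staking die and stand it in the empty slot of the leaning rack, lower edge down in the groove and back flat against the rest. Then take from the rack the blank whose outline matches the die's nest, seat it fully home in the nest, and swing the clamp all the way over it. Leave the other plates, the airspeed indicator and the brass union where they are.

Things in the scene. Friction and masses are not known exactly. Their poses are not given: they have to be found in the camera images.
- die: Fixed dark steel die block on the bench, 110 x 110 mm and 30 mm high, with a square nest 67 x 67 mm, 6 mm deep, in the middle of its top, sides along the die's x and y; an ear on its -y side carries the swing clamp. Origin: centre of the block's underside, z up. It may be turned on the bench.
- nest (a point): Centre of the nest's floor, 24 mm above the bench; a seated plate is flush with the die's top and its origin lies at this point. Axes as the die.
- clamp (a joint): Flat steel swing clamp, 14 mm wide, 2.5 to 10.5 mm above the die's top, on an upright pivot at x 0, y -58 mm of the die's frame. 0 = open: nose (36 mm long) along the die's +x, tail with handle along -x. Turns anticlockwise seen from above to a stop at 1.57 rad: nose along +y over the plate's rim, handle beyond the pivot. Stays where left; turns with under 2 N.
- handle (a point): Point in the clamp's upright black handle pin (12 mm diameter, 50 mm from the pivot on the tail), 58 mm above the bench; the pin's top is at 74 mm and the bar it stands on is at 40.5 mm. To be pinched from above and led round, or pushed.
- rack: Fixed plywood rack, 330 mm long along its y, four slots side by side, facing its -x. The back rest rises towards +x at 42 degrees (0.733 rad) from level; bosses of standing plates point up and to -x. Slots: pitch 80 mm, 76 mm between 6 mm high dividers; foot groove 9 mm wide with a lip 5 mm thick reaching 8 mm up the slope. Origin: centre of the underside, z up. May be turned.
- finished: The finished port plate, in the die's nest at the start: square, 64 x 64 mm, four dark rivet heads near its corners. Aluminium, 6 mm thick, with a central brass boss 18 x 18 mm square, 24 mm tall (top 30 mm above the underside), flats along the plate's x and y. Origin: centre of the underside; z towards the boss. 0.13 kg.
- blank: The matching blank, in one of the rack's slots: square, 64 x 64 mm, no rivets. Aluminium, 6 mm thick, with a central brass boss 18 x 18 mm square, 24 mm tall (top 30 mm above the underside), flats along the plate's x and y. Origin: centre of the underside; z towards the boss. 0.13 kg.
- round_plate: Another plate in the rack, round, 64 mm diameter; leave it. Aluminium, 6 mm thick, with a central brass boss 18 x 18 mm square, 24 mm tall (top 30 mm above the underside), flats along the plate's x and y. Origin: centre of the underside; z towards the boss. 0.13 kg.
- oblong_plate: Another plate in the rack, 64 mm up the slope (its x) by 46 mm (its y); leave it. Aluminium, 6 mm thick, with a central brass boss 18 x 18 mm square, 24 mm tall (top 30 mm above the underside), flats along the plate's x and y. Origin: centre of the underside; z towards the boss. 0.13 kg.
- airspeed: Bystander: matte black airspeed indicator face up, 82 mm diameter, 70 mm tall. Origin: centre of its underside.
- union: Bystander: brass union fitting standing upright, 24 mm diameter, 38 mm tall. Origin: centre of its underside.
- slot0 (a point): Slot 0 of the rack, counted from the rack's -y end: the point on the back rest, 55 mm above the bench, where the origin of a 64 mm plate standing in it lies. Axes as the rack (not sloped). One slot is empty at the start.
- slot1 (a point): Slot 1 of the rack, counted from the rack's -y end: the point on the back rest, 55 mm above the bench, where the origin of a 64 mm plate standing in it lies. Axes as the rack (not sloped). One slot is empty at the start.
- slot2 (a point): Slot 2 of the rack, counted from the rack's -y end: the point on the back rest, 55 mm above the bench, where the origin of a 64 mm plate standing in it lies. Axes as the rack (not sloped). One slot is empty at the start.
- slot3 (a point): Slot 3 of the rack, counted from the rack's -y end: the point on the back rest, 55 mm above the bench, where the origin of a 64 mm plate standing in it lies. Axes as the rack (not sloped). One slot is empty at the start.
There are look-alikes about, which are no part of the job. What is shaped like the finished but blue or brown is not meant.

How it is judged:
By the outcome, as a careful person would: the job done as asked, in the order asked, and still so for the second after the job is handed in, with the robot touching nothing.
It also fails if it takes over 56 s, if anything falls off the work surface, if the arm or the gripper's body presses on something with over 40 N, if the wrist force passes 120 N, or if a joint passes its speed limit or range.

### The arm

A 6-joint arm with a two-finger parallel gripper is mounted at the origin on the work surface. World frame = base frame: x ahead of the robot, y to its left, z up, the work surface at z = 0. Lengths are in mm, angles in rad, forces in N, time in s.
With the tool pointing down it reaches from about 425 to 925 mm from the base axis. Payload 12.5 kg.
Tool frame: the origin (TCP) lies where the fingers leave the gripper's body, on its centre line; the fingertips stand robot.tip_extent ahead of it and the grasp point (between the pads) lies 54 mm ahead of it (robot.tip_extent is the distance from the TCP to the fingertips, in mm); x points along the fingers, z is the direction in which the jaws open and shut, and the axes are right-handed (so a half turn about x gives the same grasp; the last joint's range is limited). The gripper opens to 85 mm and grips with 20 to 120 N. Pads are 22 mm wide; open, the fingers measure 114 mm over their backs; the gripper's body (76 mm by 85 mm) begins 54 mm behind the grasp point. The pads swing forward as they close: fully open they stand 13 mm farther back than shut.
Start: joints at [1.148, 0.491, 1.559, -0, 1.092, -0.106], TCP at [194.685, 593.914, 303.927] pointing down, gripper open.
Joint ranges: [-3.1, 3.1], [-0.84, 2.19], [0.05, 2.79], [-1.13, 4.28], [0.06, 2.93], [-2.69, 2.69]. Speed limits (rad/s): [2.22, 2.22, 2.79, 3.14, 3.14, 3.14].

### API

Orientations are given as a rotation vector (axis times angle).
In Python, from plant import robot, viewer gives the robot as it stands.
- The arm moves only by the shell command python3 -m crank 'ROWS'. ROWS is JSON, a list of rows, each a list of 3 entries, a list of its own where there are three numbers: the shift along the tool's x, y, z in cm, then the turn about the tool's x in degrees, then the opening, from 0 (shut) to 1 (fully open). In form: [[[dx, dy, dz], roll, jaw], ...]. A call has 1 to 10 rows; each row shifts and turns the commanded pose from where the row before left it, along the tool's axes as they then stand; what a row does not reach is not made up. A row lasts 1/12 s, in which the tool goes at most 41.7 mm and 7.16 degrees, less where a joint would pass 70% of its speed; a pose out of reach is approached as far as the arm can. A call is refused whole if a number of a shift passes 4.17 or a number of a turn 7.16, either way. A call with a gripper value outside its range is refused whole. The fingers move at their own pace and stop on an object; the grip force is fixed at half the most. Time passes only in rows, so rows that do not move let the fingers close. It gives the time, the measured TCP pose, the force and the opening at its end, in the units of the state.
- robot.sense(): the state, without advancing time (a new reading comes with each control period).
- viewer.snapshot(name): name is "scene" or "top" or "wrist"; returns a dict with "color" (420x560x3 uint8, red, green, blue), "vertical_fov" (degrees; the focal length in pixels is half the picture's height over the tangent of half this angle, whatever the lens; pixels are square), "cx", "cy" (the principal point, pixels), "rvec" (rotation vector, rad) and "tvec" (3), from world to camera coordinates, as OpenCV has them; the wrist camera has in their place "T_tool_cam" (4x4, takes a point from camera to tool coordinates, whose origin is the TCP and whose axes are the tool frame's). Camera axes: x right, y down, z forward; pixel columns grow to the right and rows downward; lengths in mm; the calibration is good to about 2 mm. The wrist camera is an equidistant fisheye: a pixel r from the principal point sees the ray r / f radians off the axis. A picture is of the moment at which its call begins: read the wrist's pose just before it. There is no depth.
- robot.finish_job(): hands the job in, once; it reports no verdict.
Trained networks look in the newest picture that a camera, given by its name, has taken for a name from the list of things; names that differ only in an ending like _2 or _b are one class to them, and where a whole thing is asked for, a point or a joint stands for the part that bears it (a point fixed in the world has none). Each returns a list of dicts, best first, with "score" (0 to 1); they miss things now and then, are a little off and sometimes report something else, mostly with a low value. They report only what shows in the picture. A call takes as long as a camera call. They do not tell look-alikes from the thing itself.
- viewer.find_in(camera, target): "uv" ([column, row] in pixels, amid what is visible of it).
- viewer.trace(camera, target): "region" (420x560 bool, what is visible of it) and "uv" ([column, row] in pixels, amid what is visible of it).
The state is a dict: "time": time; "joints": joint angles; "dq": joint speeds; "effort": joint torques, N m; "tcp_pos": TCP position; "eef_rot": TCP orientation; "contact_force": force on the tool from outside, world axes, zero at the start; "ft_torque": the same for the moment, N m; "grip_width": finger opening in mm.
Only numpy, scipy, OpenCV 4.12 (cv2) and the standard library are available. Lean on these libraries where they do the work, as an engineer would, in place of code of your own. Each camera call takes 0.05 s, during which the arm holds its last target. There are 200 camera calls.

## Working session

There is one attempt and no reset: what is moved stays moved. The work goes in short steps, Python scripts to look and compute and a shell command to move; the robot and the scene stay as the last step left them, time stands still between calls to the robot, and variables do not carry over. Pictures are saved under pics/ and viewed, about 8 in all and at most 12, crops included, and the job is handed in when it is done.

```bash
mkdir -p pics; cat > h.py <<'E'
import numpy as np, cv2
from scipy.spatial.transform import Rotation as R
from plant import robot, viewer
def K(s):
    f=210/np.tan(np.radians(s["vertical_fov"])/2); return f,s["cx"],s["cy"]
def cam(s,st=None):
    """returns (R_wc, C): world rotation of cam axes, centre"""
    if "rvec" in s:
        Rm=R.from_rotvec(np.ravel(s["rvec"])).as_matrix(); return Rm.T,-Rm.T@np.ravel(s["tvec"])
    T=np.array(s["T_tool_cam"]); Rt=R.from_rotvec(st["eef_rot"]).as_matrix()
    return Rt@T[:3,:3], Rt@T[:3,3]+np.array(st["tcp_pos"])
def ray(s,uv,st=None):
    f,cx,cy=K(s); d=np.array([uv[0]-cx,uv[1]-cy])
    if "rvec" in s: v=np.array([d[0]/f,d[1]/f,1])
    else:
        r=np.hypot(*d); t=r/f; v=np.array([*(np.sin(t)*d/max(r,1e-9)),np.cos(t)])
    Rw,C=cam(s,st); return C,Rw@v
def atz(s,uv,z,st=None):
    C,v=ray(s,uv,st); return C+v*(z-C[2])/v[2]
def proj(s,P,st=None):
    f,cx,cy=K(s); Rw,C=cam(s,st); p=Rw.T@(np.array(P,float)-C)
    if "rvec" in s: return np.array([cx+f*p[0]/p[2],cy+f*p[1]/p[2]])
    r=np.hypot(p[0],p[1]); t=np.arctan2(r,p[2]); return np.array([cx,cy])+f*t*p[:2]/max(r,1e-9)
def save(s,n): cv2.imwrite("pics/"+n,s["color"][:,:,::-1])
E
python3 - <<'E'
from h import *
st=robot.sense(); print(st, robot.tip_extent)
ims=[]
for c,z in (("scene",0),("top",0)):
    s=viewer.snapshot(c); save(s,c+"0.png"); print(c,s["vertical_fov"],cam(s)[1].round(),cam(s)[0][:,2].round(2))
    for n in "die handle clamp rack finished blank round_plate oblong_plate airspeed union".split():
        print(n,[(round(d["score"],2),np.round(d["uv"]).astype(int).tolist(),atz(s,d["uv"],30).round()[:2].tolist()) for d in viewer.find_in(c,n)[:4]])
E
```

```text
{'time': 0.0, 'joints': array([ 1.14838770e+00,  4.91569977e-01,  1.55949697e+00, -1.65814590e-05,
        1.09168963e+00, -1.05637399e-01]), 'dq': array([ 5.71048400e-04,  8.68268935e-05,  1.32007067e-03, -7.61935177e-04,
       -1.89566549e-04,  5.28583775e-04]), 'effort': array([ 1.78020753e-03, -6.18458390e+01, -2.61595309e+01, -3.38986013e-05,
        3.96414907e-03, -2.47121687e-05]), 'tcp_pos': array([194.62408082, 593.75451724, 303.30485188]), 'eef_rot': array([-0.97339611,  1.34359288,  0.97241368]), 'contact_force': array([-0.67776039,  0.30803095,  0.44832079]), 'ft_torque': array([ 0.00470621,  0.04042854, -0.00727118]), 'grip_width': 85.35678338218437} 72.6
scene 51.424222467916096 [1109.  172.  621.] [-0.7  -0.22 -0.68]
die [(0.84, [155, 209], [558.0, -268.0]), (0.5, [306, 196], [429.0, 15.0])]
handle [(0.63, [148, 184], [490.0, -323.0])]
clamp [(0.91, [146, 183], [490.0, -328.0])]
rack [(0.77, [351, 294], [652.0, 150.0])]
finished [(0.98, [201, 163], [388.0, -244.0]), (0.94, [232, 215], [530.0, -111.0]), (0.74, [139, 256], [680.0, -232.0]), (0.68, [164, 198], [521.0, -
[... 302 characters left out ...]
 -149.0])]
top 49.86106850155892 [448. -18. 936.] [ 0.08  0.   -1.  ]
die [(0.97, [414, 221], [514.0, -294.0])]
handle [(0.78, [428, 226], [505.0, -322.0]), (0.52, [254, 259], [443.0, 26.0])]
clamp [(0.79, [429, 226], [505.0, -324.0])]
rack [(0.76, [196, 168], [627.0, 144.0]), (0.15, [212, 164], [636.0, 110.0])]
finished [(0.77, [389, 149], [662.0, -249.0]), (0.77, [324, 229], [501.0, -113.0]), (0.76, [396, 291], [376.0, -253.0]), (0.65, [255, 260], [441.0, 26.0])]
blank [(0.75, [128, 166], [634.0, 282.0])]
round_plate [(0.94, [210, 164], [637.0, 115.0])]
oblong_plate [(0.79, [170, 163], [639.0, 196.0])]
airspeed [(0.77, [256, 259], [443.0, 23.0])]
union [(0.44, [341, 139], [685.0, -153.0])]
```

View pics/scene0.png

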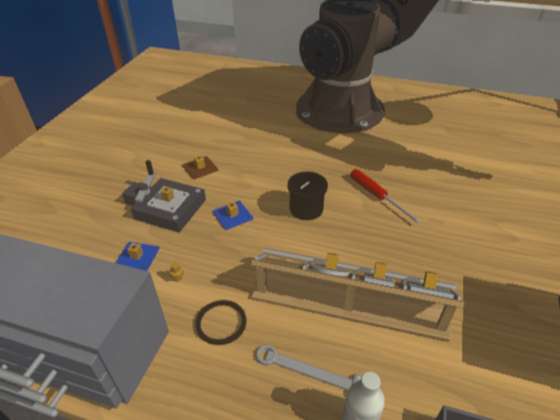

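View pics/top0.png

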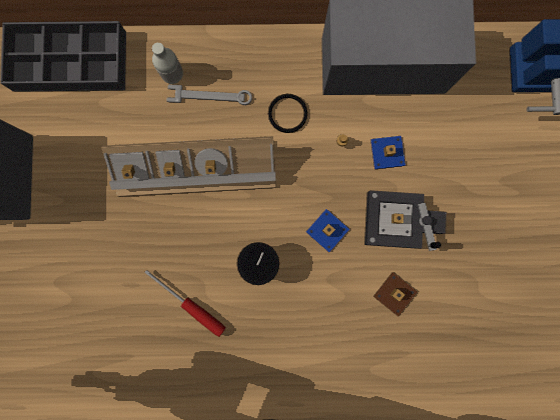

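```bash
python3 - <<'E'
from h import *
s=viewer.snapshot("top"); im=s["color"]
a=cv2.resize(im[180:260,350:455],None,fx=5,fy=5,interpolation=cv2.INTER_CUBIC)
b=cv2.resize(im[130:202,95:285],None,fx=4.2,fy=4.2,interpolation=cv2.INTER_CUBIC)[:, :798]
c=np.zeros((600,800,3),np.uint8); 
a=cv2.resize(a,(378,288)); c[:288,:378]=a; c[290:290+302,:798]=b[:302]
s2=viewer.snapshot("scene"); d=cv2.resize(s2["color"][150:235,115:215],(410,288*410//410),interpolation=cv2.INTER_CUBIC); c[:288,385:795]=d
cv2.imwrite("pics/crop1.png",c[:,:,::-1])
hsv=cv2.cvtColor(im,cv2.COLOR_RGB2HSV)
m=cv2.inRange(hsv,(15,140,90),(30,255,255))
n,l,stt,ce=cv2.connectedComponentsWithStats(m)
print([(stt[i,4],ce[i].round(1).tolist()) for i in range(1,n) if 20<stt[i,4]<300])
E
```

```text
[(np.int32(76), [341.6, 139.4]), (np.int32(59), [389.1, 149.7]), (np.int32(86), [209.8, 166.4]), (np.int32(84), [168.4, 168.4]), (np.int32(68), [126.6, 169.2]), (np.int32(72), [397.2, 218.0]), (np.int32(50), [328.1, 229.9]), (np.int32(68), [398.1, 294.5])]
```

View pics/crop1.png

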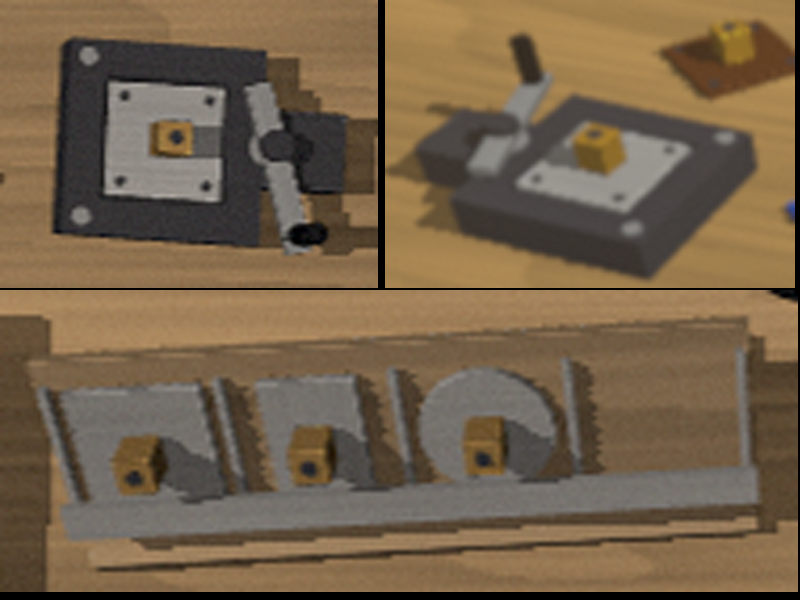

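```bash
cat >> h.py <<'E'
def axes():
    st=robot.sense(); M=R.from_rotvec(st["eef_rot"]).as_matrix(); return st,M
def yaw(M): # world heading (deg) of jaw axis z
    return np.degrees(np.arctan2(M[1,2],M[0,2]))
def to(tgt): # shift in cm in tool axes to bring TCP to tgt
    st,M=axes(); return (M.T@(np.array(tgt)-st["tcp_pos"])/10).round(2), round(yaw(M),2)
E
python3 - <<'E'
from h import *
st,M=axes(); print(M.round(3)); 
s=viewer.snapshot("top")
for n,uv,z in (("fin",(397.2,218),47),("blank",(126.6,169.2),69),("round",(209.8,166.4),69),("obl",(168.4,168.4),69)): print(n,atz(s,uv,z).round(1))
f=lambda x,y,z:atz(s,(x,y),z).round(1)
# die corners from crop (3.6 px per px)
P=[f(350+x/3.6,180+y/3.6,30) for x,y in ((66,38),(265,50),(55,232))]; print(P)
w=viewer.snapshot("wrist"); print(np.array(w["T_tool_cam"]).round(2),w["vertical_fov"])
print(to((480,200,300)),to((545,-275,250)))
E
```

```text
[[ 0.    -0.95   0.311]
 [ 0.     0.311  0.95 ]
 [-1.    -0.     0.   ]]
fin [ 520.1 -257.    47. ]
blank [619.8 271.3  69. ]
round [623.3 109.6  69. ]
obl [620.4 190.   69. ]
[array([ 577.9, -205.1,   30. ]), array([ 569.7, -316.5,   30. ]), array([ 469.2, -195.9,   30. ])]
[[ -0.    -0.29   0.96 -70.91]
 [ -0.    -0.96  -0.29  73.77]
 [  1.    -0.     0.    -0.8 ]
 [  0.     0.     0.     1.  ]] 65.70646984690485
(array([  0.39, -39.38, -28.54]), np.float64(71.85)) (array([  5.39, -60.36, -71.65]), np.float64(71.85))
```

```bash
python3 -m crank '[[[0,0,0],-6.8,1],[[0,0,0],-6.85,0.45],[[0,-2.62,-3.08],0,0.45],[[0,-2.62,-3.08],0,0.45],[[0,-2.62,-3.08],0,0.45],[[0,-2.62,-3.08],0,0.45],[[0,-2.62,-3.08],0,0.45],[[0,-2.62,-3.08],0,0.45],[[0,-2.62,-3.08],0,0.45],[[0,-2.62,-3.08],0,0.45]]'; python3 -m crank '[[[0,-2.62,-3.08],0,0.45],[[0,-2.62,-3.08],0,0.45],[[0,-2.62,-3.08],0,0.45],[[0,-2.62,-3.08],0,0.45],[[0.83,-0.64,-3.77],0,0.45],[[0.83,-0.64,-3.77],0,0.45],[[0.83,-0.64,-3.77],0,0.45],[[0.83,-0.64,-3.77],0,0.45],[[0.83,-0.64,-3.77],0,0.45],[[0.83,-0.64,-3.77],0,0.45]]'; python3 -m crank '[[[0.83,-0.64,-3.77],0,0.45],[[0.83,-0.64,-3.77],0,0.45],[[0.83,-0.64,-3.77],0,0.45],[[0.83,-0.64,-3.77],0,0.45],[[0.83,-0.64,-3.77],0,0.45],[[0.83,-0.64,-3.77],0,0.45],[[0,0,0],0,0.45]]'
python3 - <<'E'
from h import *
st,M=axes(); w=viewer.snapshot("wrist"); save(w,"w1.png"); print(st["tcp_pos"],yaw(M),st["grip_width"])
for n in ("die","finished","handle","clamp"): print(n,[(round(d["score"],2),np.round(d["uv"]).tolist(),atz(w,d["uv"],42,st).round(1)[:2]) for d in viewer.find_in("wrist",n)[:2]])
E
```

```text
time: 2.13
tcp_pos: [385.1, 330.1, 304.1]
eef_rot: [-1.151, 1.245, 1.151]
contact_force: [1.7, 0.2, -0.3]
grip_width: 38.2
time: 2.97
tcp_pos: [499.5, -29.6, 253.9]
eef_rot: [-1.151, 1.245, 1.151]
contact_force: [1.4, -0.4, 0.7]
grip_width: 38.4
time: 3.55
tcp_pos: [520.3, -261.9, 202.8]
eef_rot: [-1.149, 1.247, 1.148]
contact_force: [-0.7, 0.5, 0.1]
grip_width: 38.8
[ 520.25554576 -261.86582466  202.75992132] 85.26995653764435 38.77144173370161
die [(0.65, [245.0, 199.0], array([ 503.5, -286.2]))]
finished [(0.92, [264.0, 31.0], array([ 382. , -261.6])), (0.9, [284.0, 214.0], array([ 517. , -258.2]))]
handle [(0.86, [200.0, 198.0], array([ 499.1, -320.6]))]
clamp []
```

View pics/w1.png

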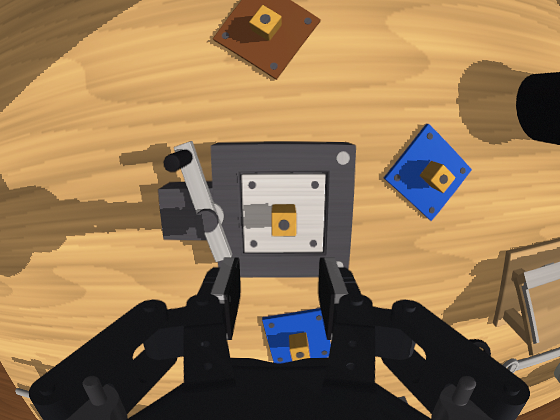

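```bash
python3 - <<'E'
from h import *
st,M=axes(); w=viewer.snapshot("wrist"); im=w["color"]
g=cv2.cvtColor(im,cv2.COLOR_RGB2HSV)
m=((g[:,:,1]<40)&(g[:,:,2]>120)).astype(np.uint8); m[:165]=0;m[262:]=0;m[:,:236]=0;m[:,334:]=0
hull=cv2.convexHull(np.argwhere(m)[:,::-1].astype(np.float32)); 
pts=np.array([atz(w,p[0],30,st)[:2] for p in hull],np.float32); print("plate",cv2.minAreaRect(pts))
b=cv2.inRange(g,(12,120,60),(32,255,255)); b[:200]=0;b[245:]=0;b[:,:265]=0;b[:,305:]=0
v=np.argwhere(b)[:,::-1]; print("boss bbox",v.min(0),v.max(0))
dk=g[:,:,2]; print("hole",atz(w,(284,225),54,st).round(1))
for uv in ((272,212),(297,212),(272,238),(297,238)): print(atz(w,uv,54,st).round(1))
c=cv2.resize(im[130:300,150:370],None,fx=3.5,fy=3.5,interpolation=cv2.INTER_CUBIC); cv2.imwrite("pics/w1c.png",c[:,:,::-1])
print("nest edges",[atz(w,p,30,st).round(1)[:2].tolist() for p in ((211,145),(355,145),(211,276),(352,276))])
E
```

```text
plate ((520.919189453125, -259.11383056640625), (64.08070373535156, 63.28705596923828), 85.49012756347656)
boss bbox [265 205] [286 235]
hole [ 522.1 -252.3   54. ]
[ 511.7 -260.1   54. ]
[ 513.1 -242.4   54. ]
[ 531.4 -261.8   54. ]
[ 532.9 -243.6   54. ]
nest edges [[462.0, -303.2], [470.4, -193.5], [572.0, -318.6], [581.7, -197.2]]
```

View pics/w1c.png

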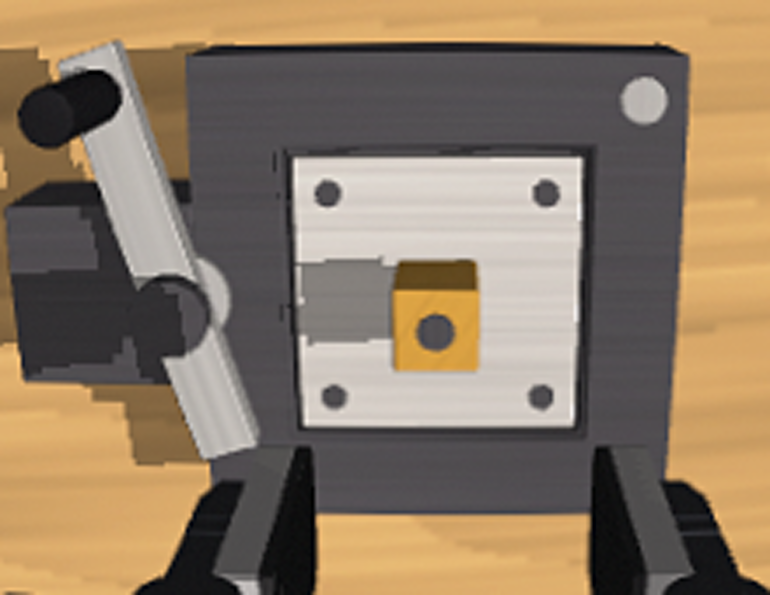

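```bash
python3 -m crank '[[[2.4,-0.08,0.29],0,0.45],[[3.0,0,0],0,0.45],[[3.0,0,0],0,0.45],[[1.3,0,0],0,0.45],[[0,0,0],0,0.45],[[0,0,0],0,0.45]]'; python3 -m crank '[[[0,0,0],0,0],[[0,0,0],0,0],[[0,0,0],0,0],[[0,0,0],0,0]]';  python3 -c "
from h import *
print(robot.tip_extent,axes()[0]['tcp_pos'])"
```

```text
time: 4.35
tcp_pos: [521.4, -252.6, 107.5]
eef_rot: [-1.151, 1.245, 1.153]
contact_force: [-0.2, 0.5, 0.2]
grip_width: 38.6
time: 4.68
tcp_pos: [521.7, -256.4, 110.0]
eef_rot: [-1.158, 1.246, 1.145]
contact_force: [-9.6, -21.8, 5.7]
grip_width: 16.0
72.6 [ 521.73799527 -256.35718499  109.99092592]
```

```bash
python3 -m crank '[[[0,0,-0.4],0,0],[[0,0,0],0,0],[[0,0,0],0,0]]';  python3 -c "
from h import *
w=viewer.snapshot('wrist'); save(w,'w2.png')"
```

```text
time: 4.93
tcp_pos: [521.5, -258.4, 109.7]
eef_rot: [-1.155, 1.245, 1.147]
contact_force: [-3.0, -5.3, 9.1]
grip_width: 16.2
```

View pics/w2.png

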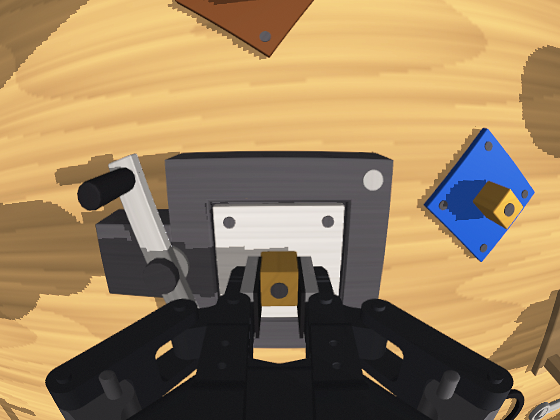

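```bash
python3 -m crank '[[[-1,0,0],0,0],[[-3.5,0,0],0,0],[[-3.5,0,0],0,0],[[-3.5,0,0],0,0],[[-2.5,0,0],-6,0],[[0,-1.56,3.57],0,0],[[0,-1.56,3.57],0,0],[[0,-1.56,3.57],0,0],[[0,-1.56,3.57],0,0]]'; python3 -m crank '[[[0,-1.56,3.57],0,0],[[0,-1.56,3.57],0,0],[[0,-1.56,3.57],0,0],[[0,-1.56,3.57],0,0],[[0,0,0],0,0],[[0,0,0],0,0]]';  python3 - <<'E'
from h import *
st,M=axes(); print(st["tcp_pos"],yaw(M))
w=viewer.snapshot('wrist'); save(w,'w3.png')
s=viewer.snapshot("scene"); c=np.vstack([w["color"],s["color"]]); c=cv2.resize(w["color"],(800,600)); cv2.imwrite("pics/w3.png",c[:,:,::-1])
E
```

```text
time: 5.73
tcp_pos: [579.7, -111.1, 249.0]
eef_rot: [-1.229, 1.196, 1.227]
contact_force: [0.9, -0.7, -1.3]
grip_width: 16.6
time: 6.23
tcp_pos: [638.1, 33.8, 248.3]
eef_rot: [-1.231, 1.194, 1.231]
contact_force: [0.7, -1.6, -1.4]
grip_width: 16.5
[638.140679    33.75592311 248.28626033] 91.70735398599528
```

View pics/w3.png

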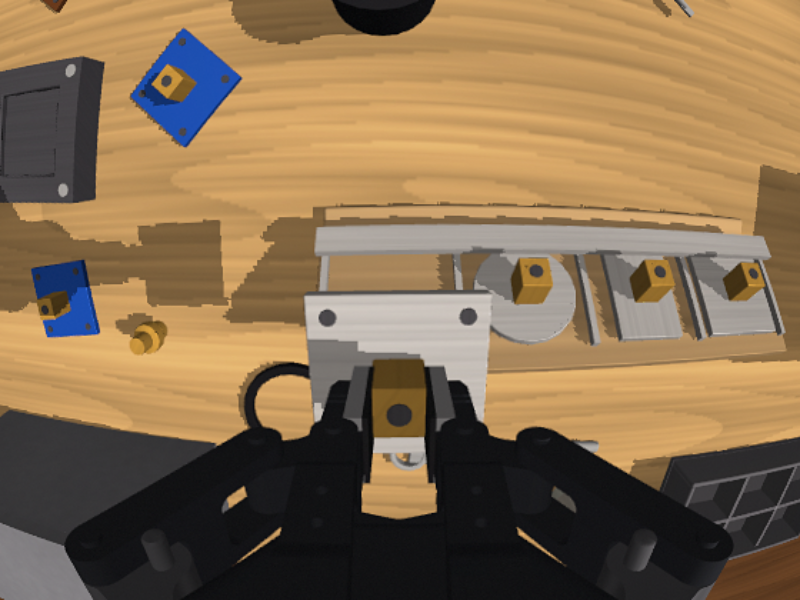

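```bash
python3 - <<'E'
from h import *
st,M=axes(); w=viewer.snapshot("wrist"); s=560/800
H=[atz(w,(u*s,v*s),77.3,st) for u,v in ((536,271),(654,266),(746,267))]
H=np.array(H)[:,:2]; print(H.round(1)); d=H[2]-H[0]; print(np.degrees(np.arctan2(d[1],d[0])),np.linalg.norm(d))
t=viewer.snapshot("top")
# top cam holes from crop1 (4.2x, origin 95,130, y offset 290)
H2=np.array([atz(t,(95+u/4.2,130+(v-290)/4.2),77.3)[:2] for u,v in ((484,459),(311,467),(134,478))]); print(H2.round(1))
print("dividers y",[atz(w,(u*s,v*s),45,st).round(1)[:2] for u,v in ((323,258),(458,258),(581,258))])
print("lip top left/right",[atz(w,(u*s,v*s),38,st).round(1)[:2] for u,v in ((317,240),(768,248))])
E
```

```text
[[615.5 105.7]
 [608.9 181.1]
 [604.9 258.2]]
93.95788046909946 152.8553321817925
[[614.2 107.5]
 [611.4 186.8]
 [607.3 267.8]]
dividers y [array([618.2, -15.4]), array([616.2,  66.2]), array([612.7, 145.6])]
lip top left/right [array([608.3, -20.2]), array([594.9, 317.8])]
```

```bash
python3 -m crank '[[[2.2,-0.49,-0.29],-0.7,0],[[2.2,-0.48,-0.28],0,0],[[2.2,0,0],0,0],[[0,0,0],0,0]]'; python3 -m crank '[[[0.5,0.2,0],0,0],[[0.5,0.2,0],0,0],[[0.5,0.2,0],0,0],[[0.5,0.2,0],0,0],[[0,0,0],0,0]]';  python3 -m crank '[[[0.5,0.2,0],0,0],[[0.5,0.2,0],0,0],[[0.5,0.2,0],0,0],[[0,0,0],0,0]]'; python3 - <<'E'
from h import *
st,M=axes(); print(st["tcp_pos"],yaw(M))
w=viewer.snapshot('wrist'); s=viewer.snapshot("scene")
c=np.vstack([cv2.resize(w["color"][90:340,130:560],(688,400)), cv2.resize(s["color"][210:320,230:490],(688,200+91))])[:600]; cv2.imwrite("pics/w4.png",c[:,:,::-1])
E
```

```text
time: 6.77
tcp_pos: [646.6, 24.6, 177.6]
eef_rot: [-1.233, 1.196, 1.241]
contact_force: [0.2, 0.3, -2.8]
grip_width: 16.4
time: 7.18
tcp_pos: [640.0, 25.1, 163.8]
eef_rot: [-1.24, 1.189, 1.235]
contact_force: [-5.5, -3.5, 13.1]
grip_width: 16.1
time: 7.52
tcp_pos: [634.7, 25.0, 149.1]
eef_rot: [-1.24, 1.188, 1.233]
contact_force: [-5.0, -2.8, 14.5]
grip_width: 16.3
[634.65949712  24.96974975 149.10237929] 92.18778878711528
```

View pics/w4.png

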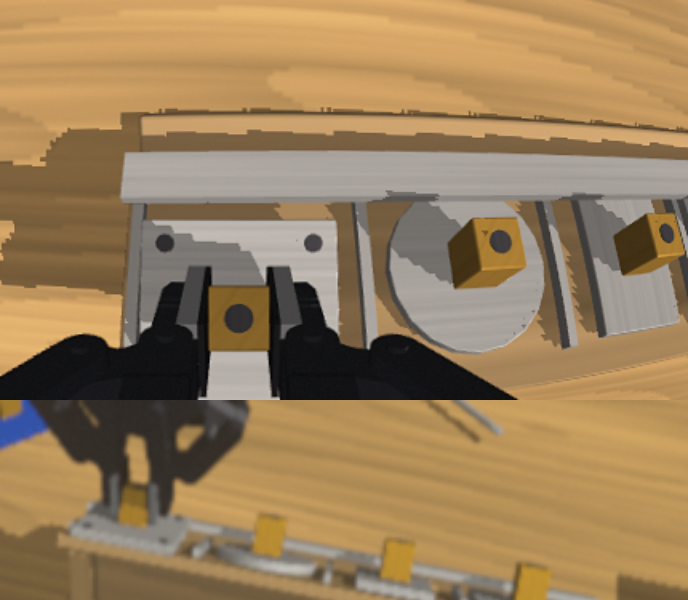

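```bash
python3 -m crank '[[[0.3,0.1,0.15],0,0],[[0.4,0.1,0.15],0,0],[[0.3,0.2,0],0,0],[[0.3,0.3,0],0,0],[[0.3,0.3,0],0,0],[[0,0,0],0,0]]'; python3 -m crank '[[[0.2,0.25,0],0,0],[[0,0,0],0,0]]'; python3 - <<'E'
from h import *
w=viewer.snapshot('wrist'); s=viewer.snapshot("scene")
c=np.vstack([cv2.resize(w["color"][90:340,130:560],(688,400)), cv2.resize(s["color"][210:320,230:490],(688,200+91))])[:600]; cv2.imwrite("pics/w5.png",c[:,:,::-1])
E
```

```text
time: 8.12
tcp_pos: [624.2, 27.9, 133.0]
eef_rot: [-1.24, 1.188, 1.234]
contact_force: [-5.9, -0.2, 14.0]
grip_width: 16.2
time: 8.28
tcp_pos: [622.1, 27.8, 131.2]
eef_rot: [-1.24, 1.187, 1.234]
contact_force: [-2.8, 0.4, 12.7]
grip_width: 16.6
```

```bash
python3 -m crank '[[[0,0,0],0,0.1],[[0,0,0],0,0.25],[[0,0,0],0,0.35],[[0,0,0],0,0.4],[[-2,0,0],0,0.4],[[-4,0,0],0,0.4],[[-4,0,0],0,0.4],[[0,0,0],0,0.4],[[0,0,0],0,0.4]]'; python3 - <<'E'
from h import *
w=viewer.snapshot('wrist'); s=viewer.snapshot("scene")
c=np.vstack([cv2.resize(w["color"][90:340,130:560],(688,400)), cv2.resize(s["color"][210:320,230:490],(688,200+91))])[:600]; cv2.imwrite("pics/w6.png",c[:,:,::-1])
E
```

```text
time: 9.13
tcp_pos: [622.0, 28.0, 230.7]
eef_rot: [-1.24, 1.187, 1.234]
contact_force: [0.0, 0.7, -1.2]
grip_width: 34.0
```

View pics/w6.png

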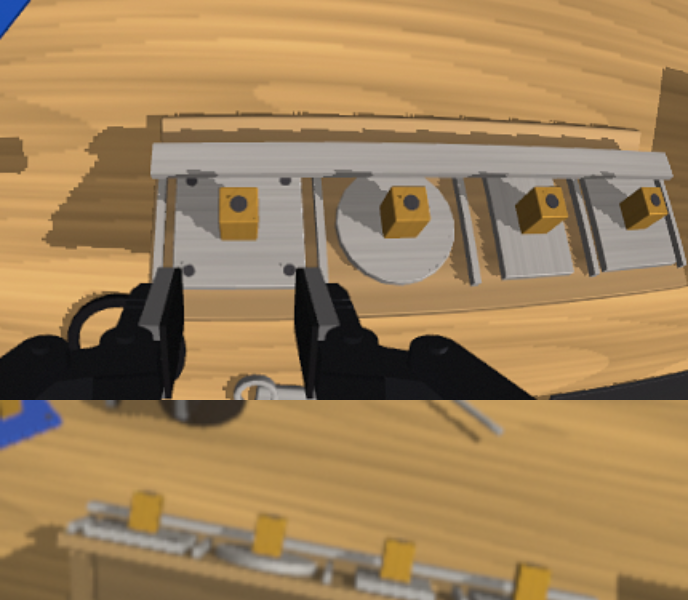

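```bash
python3 -m crank '[[[0,0,4],0,0.4],[[0,0,4],0,0.4],[[0,0,4],0,0.4],[[0,0,4],0,0.4],[[0,0,4],0,0.4],[[0,0,4],0,0.4],[[0,0,0],0,0.4],[[0,0,0],0,0.4]]'; python3 - <<'E'
from h import *
st,M=axes(); print(st["tcp_pos"],yaw(M))
w=viewer.snapshot('wrist'); g=cv2.cvtColor(w["color"],cv2.COLOR_RGB2HSV)
print([(d["score"],d["uv"]) for d in viewer.find_in("wrist","blank")])
m=cv2.inRange(g,(15,140,90),(30,255,255)); n,l,q,ce=cv2.connectedComponentsWithStats(m)
for i in range(1,n):
    if 150<q[i,4]<3000: print(q[i],ce[i].round(1),atz(w,ce[i],72,st).round(1))
p=proj(w,(607.3,267.8,77.3),st); print("pred hole",p)
c=cv2.resize(w["color"][90:340,60:490],(774,450)); cv2.imwrite("pics/w7.png",c[:,:,::-1])
E
```

```text
time: 9.9
tcp_pos: [611.3, 269.8, 226.3]
eef_rot: [-1.239, 1.192, 1.242]
contact_force: [0.2, -1.0, -0.7]
grip_width: 34.0
[611.29090416 269.78452022 226.27425   ] 92.38918517996422
[(0.98, [277.7, 235.4]), (0.58, [166.1, 203.3])]
[ 71 211  33  30 505] [ 85.4 226.5] [623.  107.9  72. ]
[157 210  32  33 690] [172.1 227.2] [619.2 188.1  72. ]
[265 210  24  33 689] [276.6 226.7] [615.2 267.5  72. ]
[  8 212  24  26 254] [ 17.7 224.7] [626.4  22.1  72. ]
pred hole [277.35590561 218.69401282]
```

View pics/w7.png

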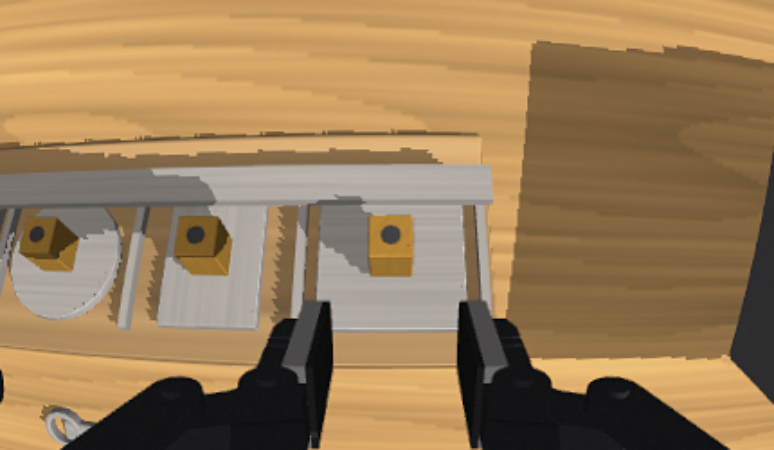

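```bash
python3 -m crank '[[[3,-0.05,-0.22],0,0.4],[[3,0,0],0,0.4],[[2,0,0],0,0.4],[[1,0,0],0,0.4],[[0,0,0],0,0.4]]'; python3 -m crank '[[[0,0,0],0,0],[[0,0,0],0,0],[[0,0,0],0,0],[[0,0,0],0,0]]'
```

```text
time: 10.42
tcp_pos: [612.4, 264.1, 135.8]
eef_rot: [-1.235, 1.195, 1.239]
contact_force: [-0.7, 0.1, 0.4]
grip_width: 34.5
time: 10.75
tcp_pos: [613.1, 265.6, 139.5]
eef_rot: [-1.238, 1.189, 1.236]
contact_force: [0.9, -0.3, 0.3]
grip_width: 16.0
```

```bash
python3 -m crank '[[[-0.8,-0.9,0],0,0],[[-1.5,-0.6,0],0,0],[[-3,0,0],0,0],[[-3,0,0],6.7,0],[[0.5,2.26,-2.4],0,0],[[0.9,2.26,-2.4],0,0],[[0.9,2.26,-2.4],0,0],[[0.9,2.26,-2.4],0,0],[[0.9,2.26,-2.4],0,0],[[0,0,0],0,0]]'; python3 -m crank '[[[0,0,0],0,0]]'
```

```text
time: 11.58
tcp_pos: [501.1, 152.8, 179.5]
eef_rot: [-1.149, 1.251, 1.154]
contact_force: [1.1, 1.2, -1.3]
grip_width: 16.2
time: 11.67
tcp_pos: [505.1, 154.7, 180.9]
eef_rot: [-1.15, 1.246, 1.15]
contact_force: [1.5, 0.1, -1.8]
grip_width: 16.1
```

```bash
python3 -m crank '[[[3,0,0],0,0],[[2.6,0,0],0,0],[[1.6,0,0],0,0],[[0,0,0],0,0]]'; python3 -m crank '[[[0.3,-0.6,0],0,0],[[0.3,-0.6,0],0,0],[[0.3,-0.6,0],0,0],[[0.3,-0.6,0],0,0],[[0.3,-0.6,0],0,0],[[0,0,0],0,0]]'
```

```text
time: 12.0
tcp_pos: [506.4, 155.9, 106.6]
eef_rot: [-1.151, 1.246, 1.152]
contact_force: [-0.3, 0.2, -2.5]
grip_width: 16.2
time: 12.5
tcp_pos: [537.5, 153.3, 95.0]
eef_rot: [-1.152, 1.243, 1.15]
contact_force: [-1.2, -0.2, 9.6]
grip_width: 16.4
```

```bash
python3 -m crank '[[[0.3,-0.3,0],0,0],[[0.3,-0.4,0],0,0],[[0.3,-0.3,0],0,0],[[0,0,0],0,0],[[0,0,0],0,0]]'
```

```text
time: 12.92
tcp_pos: [547.3, 152.5, 86.3]
eef_rot: [-1.153, 1.242, 1.149]
contact_force: [-0.9, -0.6, 6.9]
grip_width: 16.1
```

```bash
python3 -m crank '[[[-0.2,0,0],0,0.25],[[0,0,0],0,0.4],[[0,0,0],0,0.4],[[0,0,0],0,0.4]]'; python3 -m crank '[[[-0.2,0,0],0,0.2],[[0,0,0],0,0],[[0,0,0],0,0],[[0,0,0],0,0],[[0,0,0],0,0]]'; python3 - <<'E'
from h import *
st,M=axes(); print(st["tcp_pos"],yaw(M))
w=viewer.snapshot('wrist'); s=viewer.snapshot("scene")
c=np.vstack([cv2.resize(w["color"][90:340,60:490],(688,400)), cv2.resize(s["color"][160:270,230:490],(688,200+91))])[:600]; cv2.imwrite("pics/w8.png",c[:,:,::-1])
E
```

```text
time: 13.25
tcp_pos: [546.0, 152.4, 86.8]
eef_rot: [-1.152, 1.244, 1.151]
contact_force: [0.1, -0.3, -0.2]
grip_width: 34.0
time: 13.67
tcp_pos: [545.8, 152.3, 88.9]
eef_rot: [-1.151, 1.245, 1.151]
contact_force: [-1.7, -0.5, 7.4]
grip_width: 16.2
[545.75426897 152.29356193  88.89983665] 85.49859862937062
```

```bash
cat >> h.py <<'E'
def boss(w,z,st,roi=(230,330,200,340)):
    g=cv2.cvtColor(w["color"],cv2.COLOR_RGB2HSV); m=cv2.inRange(g,(12,110,60),(32,255,255))
    k=np.zeros_like(m); a,b,c,d=roi; k[c:d,a:b]=m[c:d,a:b]
    cs,hi=cv2.findContours(k,cv2.RETR_CCOMP,cv2.CHAIN_APPROX_NONE); out=[]
    for c,h in zip(cs,hi[0]):
        if h[3]>=0 and 15<cv2.contourArea(c)<500: 
            mo=cv2.moments(c); uv=(mo["m10"]/mo["m00"],mo["m01"]/mo["m00"]); p=atz(w,uv,z,st)
            out.append((cv2.contourArea(c),np.round(uv,1),p.round(1)))
    return out
E
python3 - <<'E'
from h import *
st,M=axes(); w=viewer.snapshot('wrist'); print(boss(w,30,st))
old=cv2.imread("pics/w2.png")[:,:,::-1]; w["color"]=np.ascontiguousarray(old)
print("w2 equivalent", boss(w,30,st))
E
```

```text
[(241.5, array([279. , 270.9]), array([537.8, 152.2,  30. ]))]
w2 equivalent [(243.0, array([278.9, 290.3]), array([547.8, 151.4,  30. ]))]
```

View pics/w8.png

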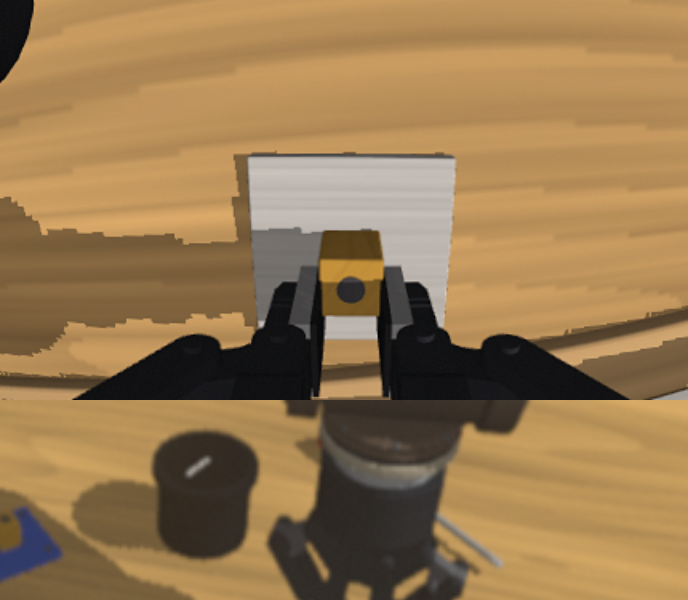

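```bash
python3 -m crank '[[[0,0,0],0,0.3],[[0,0,0],0,0.4],[[0,0,0],0,0.4],[[0.3,0.9,0],0,0.4],[[0,0,0],0,0.4]]'; python3 -m crank '[[[0,0,0],0,0.2],[[0,0,0],0,0],[[0,0,0],0,0],[[0,0,0],0,0],[[0,0,0],0,0]]'; python3 - <<'E'
from h import *
st,M=axes(); w=viewer.snapshot('wrist'); print(st["tcp_pos"],boss(w,30,st))
E
```

```text
time: 14.23
tcp_pos: [534.9, 153.0, 84.6]
eef_rot: [-1.15, 1.247, 1.153]
contact_force: [0.2, 0.8, 0.6]
grip_width: 34.3
time: 14.65
tcp_pos: [536.6, 153.0, 85.4]
eef_rot: [-1.151, 1.245, 1.151]
contact_force: [-0.9, 1.6, 3.5]
grip_width: 16.4
[536.62125516 153.04224432  85.36251745] [(237.0, array([279. , 293.4]), array([538.2, 152.2,  30. ]))]
```

```bash
python3 -m crank '[[[-2,0,0],0,0],[[-3,0,0],0,0],[[-3,-0.14,-2],0,0],[[-2,-0.14,-3.5],0,0],[[0,-0.14,-3.9],0,0],[[0,-0.14,-3.9],0,0],[[0,-0.14,-3.9],0,0],[[0,-0.14,-3.9],0,0],[[0,-0.14,-3.9],0,0],[[0,-0.14,-3.9],0,0]]'; python3 -m crank '[[[0,-0.15,-3.9],0,0],[[0,-0.15,-3.9],0,0],[[0,-0.15,-3.4],0,0],[[0,-0.15,-1],0,0],[[0,0,0],0,0],[[0,0,0],0,0],[[0,0,0],0,0]]'; python3 - <<'E'
from h import *
print(to((519.9,-258.5,120)))
st,M=axes(); w=viewer.snapshot('wrist'); print(st["tcp_pos"],boss(w,30,st))
E
```

```text
time: 15.53
tcp_pos: [524.7, -138.0, 185.2]
eef_rot: [-1.151, 1.245, 1.151]
contact_force: [0.3, -1.1, -1.8]
grip_width: 16.8
time: 16.12
tcp_pos: [521.5, -257.0, 185.0]
eef_rot: [-1.151, 1.245, 1.152]
contact_force: [-0.3, -0.0, -1.6]
grip_width: 16.4
(array([ 6.5 ,  0.14, -0.17]), np.float64(85.54))
[ 521.46921782 -256.98926741  185.03361028] [(237.0, array([279. , 293.4]), array([ 582.5, -262.3,   30. ]))]
```

```bash
python3 -m crank '[[[2.5,0.14,-0.17],0,0],[[2.5,0,0],0,0],[[1.5,0,0],0,0],[[0,0,0],0,0],[[0,0,0],0,0]]'; python3 - <<'E'
from h import *
print(to((519.9,-258.5,116)))
E
```

```text
time: 16.58
tcp_pos: [520.2, -258.6, 120.1]
eef_rot: [-1.151, 1.245, 1.153]
contact_force: [0.3, -0.4, -0.2]
grip_width: 16.6
(array([0.41, 0.03, 0.01]), np.float64(85.58))
```

```bash
python3 -m crank '[[[0.3,0.03,0],0,0],[[0.3,0,0],0,0],[[0.2,0,0],0,0],[[0,0,0],0,0]]'; python3 -m crank '[[[0.2,0,0],0,0],[[0.2,0,0],0,0],[[0,0,0],0,0]]'
```

```text
time: 16.92
tcp_pos: [519.8, -259.6, 112.5]
eef_rot: [-1.152, 1.245, 1.151]
contact_force: [-0.1, -0.7, -1.2]
grip_width: 16.2
time: 17.17
tcp_pos: [519.8, -259.8, 109.3]
eef_rot: [-1.152, 1.245, 1.15]
contact_force: [-3.3, 2.3, 11.1]
grip_width: 16.4
```

```bash
python3 -m crank '[[[-0.1,0,0],0,0.2],[[0,0,0],0,0.4],[[0,0,0],0,0.4],[[-1,0,0],0,0.4],[[-4,0,0],0,0.4],[[-4,0,0],0,0.4],[[0,0,0],0,0.4],[[0,0,0],0,0.4]]'; python3 - <<'E'
from h import *
st,M=axes(); print(st["tcp_pos"]); w=viewer.snapshot('wrist'); print(boss(w,54,st,(200,360,180,300)))
im=w["color"]; g=cv2.cvtColor(im,cv2.COLOR_RGB2HSV)
m=((g[:,:,1]<40)&(g[:,:,2]>120)).astype(np.uint8)
n,l,q,ce=cv2.connectedComponentsWithStats(m)
i=1+np.argmax(q[1:,4]); print(q[i]); pts=np.argwhere(l==i)[:,::-1].astype(np.float32)
P=np.array([atz(w,p[0],30,st)[:2] for p in cv2.convexHull(pts)],np.float32); print(cv2.minAreaRect(P))
print([(round(d["score"],2),np.round(d["uv"]),atz(w,d["uv"],58,st).round(1)) for d in viewer.find_in("wrist","handle")[:2]])
c=cv2.resize(im[110:320,110:390],(800,600),interpolation=cv2.INTER_CUBIC); cv2.imwrite("pics/w9.png",c[:,:,::-1])
E
```

```text
time: 17.83
tcp_pos: [520.2, -260.0, 202.0]
eef_rot: [-1.155, 1.244, 1.147]
contact_force: [-0.7, 0.1, -0.0]
grip_width: 33.7
[ 520.21979244 -259.95699057  202.00079008]
[(103.0, array([279.5, 224.5]), array([ 521.2, -260.6,   54. ]))]
[ 238  174   84   78 5511]
((520.7383422851562, -260.523681640625), (64.18995666503906, 63.43790054321289), 85.51287078857422)
[(0.82, array([198., 198.]), array([ 496.1, -315.8,   58. ]))]
```

View pics/w9.png

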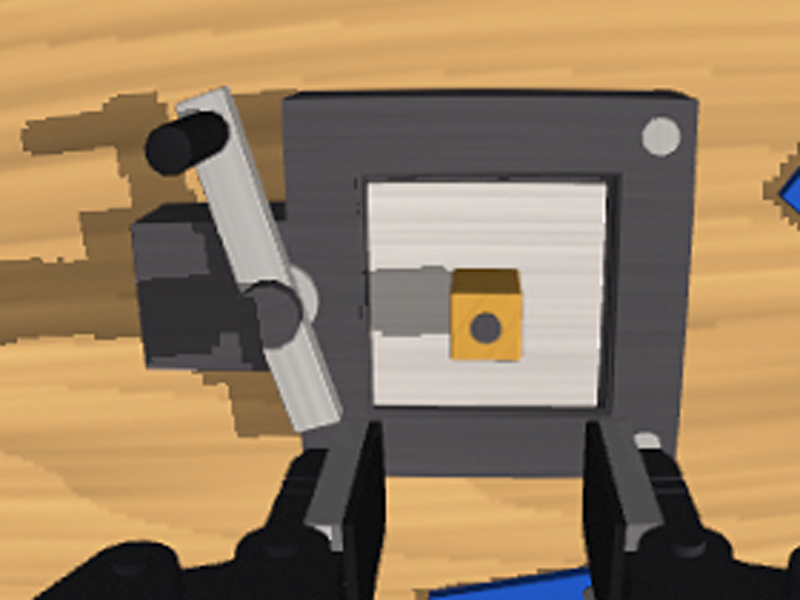

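```bash
python3 - <<'E'
from h import *
st,M=axes(); w=viewer.snapshot('wrist')
t=atz(w,(110+168*.35,110+150*.35),74,st); b=atz(w,(110+212*.35,110+133*.35),40.5,st); print(t.round(1),b.round(1))
p=np.array([516.4,-316.8]); 
for q in (t,b): d=q[:2]-p; print(np.hypot(*d),np.degrees(np.arctan2(d[1],d[0]))%360)
tp=viewer.snapshot("top"); print([(round(d["score"],2),atz(tp,d["uv"],58).round(1)) for d in viewer.find_in("top","handle")[:2]])
for a in (195,197): pin=p+50*np.array([np.cos(np.radians(a)),np.sin(np.radians(a))]); print(a,pin.round(1),to((*pin,202)))
E
```

```text
[ 465.9 -325.4   74. ] [ 466.3 -325.    40.5]
51.2686743697104 189.67434936815923
50.76806864145703 189.26792499138037
[]
195 [ 468.1 -329.7] (array([-0.38,  4.56, -7.41]), np.float64(85.5))
197 [ 468.6 -331.4] (array([-0.38,  4.5 , -7.57]), np.float64(85.5))
```

```bash
python3 -m crank '[[[0,1.62,-2.33],0,0.4],[[0,1.62,-2.33],0,0.4],[[0,1.62,-2.33],0,0.4],[[0,0,0],0,0.4],[[0,0,0],0,0.4]]'; python3 - <<'E'
from h import *
print(to((466.3,-325.8,122)))
E
```

```text
time: 18.5
tcp_pos: [465.0, -326.4, 198.4]
eef_rot: [-1.148, 1.246, 1.151]
contact_force: [-0.0, 0.3, -0.0]
grip_width: 33.9
(array([ 7.64, -0.14,  0.06]), np.float64(85.36))
```

```bash
python3 -m crank '[[[2.6,-0.1,0],0,0.4],[[2.6,0,0],0,0.4],[[2.0,0,0],0,0.4],[[0,0,0],0,0.4],[[0,0,0],0,0.4]]'; python3 -m crank '[[[0,0,0],0,0],[[0,0,0],0,0],[[0,0,0],0,0],[[0,0,0],0,0],[[0,0,0],0,0]]'
```

```text
time: 18.92
tcp_pos: [467.0, -324.8, 126.5]
eef_rot: [-1.149, 1.245, 1.154]
contact_force: [0.4, 0.3, 0.9]
grip_width: 34.3
time: 19.33
tcp_pos: [467.2, -325.8, 128.5]
eef_rot: [-1.153, 1.245, 1.149]
contact_force: [0.4, 1.6, 6.9]
grip_width: 9.7
```

```bash
python3 -m crank '[[[0,-0.21,-0.62],0,0],[[0,-0.29,-0.59],0,0],[[0,-0.36,-0.54],0,0],[[0,-0.43,-0.49],0,0],[[0,-0.49,-0.43],0,0],[[0,0,0],0,0]]'; python3 -m crank '[[[0,-0.54,-0.36],0,0],[[0,-0.59,-0.29],0,0],[[0,-0.62,-0.21],0,0],[[0,-0.64,-0.13],0,0],[[0,-0.65,-0.04],0,0],[[0,0,0],0,0]]'; python3 -m crank '[[[0,-0.3,0],0,0],[[0,-0.3,0],0,0],[[0,0,0],0,0],[[0,0,0],0,0]]'
```

```text
time: 19.83
tcp_pos: [483.0, -353.3, 128.3]
eef_rot: [-1.151, 1.244, 1.152]
contact_force: [0.2, 7.9, 11.3]
grip_width: 9.5
time: 20.33
tcp_pos: [513.7, -366.5, 128.4]
eef_rot: [-1.153, 1.244, 1.147]
contact_force: [7.9, 3.3, 3.4]
grip_width: 9.8
time: 20.67
tcp_pos: [517.7, -366.9, 128.3]
eef_rot: [-1.152, 1.246, 1.151]
contact_force: [-2.9, 1.2, 7.7]
grip_width: 9.2
```

```bash
python3 -m crank '[[[0,-0.4,0],0,0],[[0,0,0],0,0],[[0,0,0],0,0]]'; python3 - <<'E'
from h import *
st,M=axes(); w=viewer.snapshot("wrist"); 
t=viewer.snapshot("top")
print([(n,round(d["score"],2),np.round(d["uv"])) for n in ("handle","clamp") for d in viewer.find_in("top",n)[:2]])
E
```

```text
time: 20.92
tcp_pos: [518.7, -367.1, 128.0]
eef_rot: [-1.147, 1.249, 1.158]
contact_force: [-23.5, -0.3, 17.1]
grip_width: 9.2
[('clamp', 0.37, array([372., 195.]))]
```

```bash
python3 -m crank '[[[0,0.2,0],0,0.3],[[0,0,0],0,0.45],[[0,0,0],0,0.45],[[-2,0,0],0,0.45],[[-4,0,0],0,0.45],[[-4,0,0],0,0.45],[[-1,3,3],0,0.45],[[0,3,2.5],0,0.45],[[0,0,0],0,0.45]]'; python3 - <<'E'
from h import *
st,M=axes(); print(st["tcp_pos"]); w=viewer.snapshot("wrist"); cv2.imwrite("pics/w10.png",w["color"][:,:,::-1])
print("bosses w",boss(w,54,st,(150,450,100,330)))
print([(n,round(d["score"],2),np.round(d["uv"]),atz(w,d["uv"],58,st).round(1)) for n in ("handle",) for d in viewer.find_in("wrist",n)[:2]])
# sample bright line of nose: points in die frame on the bar top z=40.5, along y, and expected handle projections
c,s=np.cos(np.radians(-4.5)),np.sin(np.radians(-4.5))
D=lambda x,y,z:(521+c*x-s*y,-259.3+s*x+c*y,z)
for a in (70,80,85,90):
    r=np.radians(a); px=[proj(w,D(k*np.cos(r),-58+k*np.sin(r),40.5),st) for k in (34,30,26,-25,-35)]; print(a,[w["color"][int(v),int(u)].tolist() for u,v in px], proj(w,D(-50*np.cos(r),-58-50*np.sin(r),74),st).round())
# cross profile of nose at k=28 beyond pivot
print([(x,w["color"][tuple(proj(w,D(x,-30,40.5),st)[::-1].astype(int))].tolist()) for x in range(-16,17,2)])
print([(x,w["color"][tuple(proj(w,D(x,-85,40.5),st)[::-1].astype(int))].tolist()) for x in range(-16,17,2)])
for n in ("finished","round_plate","oblong_plate","blank"):
    viewer.snapshot("top") if n=="finished" else 0
    print(n,[(round(d["score"],2),np.round(d["uv"]).tolist()) for d in viewer.find_in("top",n)[:5]])
for n in ("airspeed","union"): print(n,[(np.round(d["uv"])) for d in viewer.find_in("top",n)[:1]])
E
```

```text
time: 21.87
tcp_pos: [461.6, -304.1, 237.1]
eef_rot: [-1.148, 1.245, 1.156]
contact_force: [0.8, -0.4, 0.1]
grip_width: 38.4
[ 461.57052095 -304.14978759  237.10588923]
bosses w [(57.0, array([324.7, 132.1]), array([ 400.6, -263.7,   54. ])), (33.0, array([320.8, 120.5]), array([ 391.3, -266.2,   54. ])), (42.0, array([315.5, 113.9]), array([ 385.9, -270. ,   54. ])), (33.0, array([298.6, 103.6]), array([ 377. , -282.5,   54. ]))]
[('handle', 0.62, array([262., 264.]), array([ 505.7, -321.7,   58. ]))]
70 [[198, 191, 185], [199, 191, 186], [138, 134, 130], [71, 69, 68], [78, 73, 77]] [210. 264.]
80 [[179, 175, 170], [175, 171, 167], [174, 171, 166], [178, 175, 170], [80, 77, 79]] [208. 273.]
85 [[183, 179, 175], [183, 179, 176], [184, 179, 175], [183, 178, 173], [81, 79, 79]] [208. 278.]
90 [[178, 174, 169], [176, 173, 167], [177, 172, 168], [180, 176, 171], [79, 77, 78]] [208. 282.]
[(-16, [209, 201, 194]), (-14, [204, 197, 190]), (-12, [178, 171, 166]), (-10, [115, 112, 108]), (-8, [76, 73, 73]), (-6, [143, 140, 136]), (-4, [180, 176, 171]), (-2, [187, 183, 179]), (0, [176, 172, 167]), (2, [183, 179, 175]), (4, [174, 171, 166]), (6, [179, 176, 170]), (8, [207, 200, 193]), (10, [198, 191, 185]), (12, [198, 191, 185]), (14, [198, 192, 184]), (16, [198, 190, 184])]
[(-16, [76, 72, 75]), (-14, [76, 72, 76]), (-12, [77, 74, 77]), (-10, [53, 51, 53]), (-8, [82, 79, 78]), (-6, [103, 101, 97]), (-4, [110, 108, 105]), (-2, [82, 79, 77]), (0, [63, 63, 62]), (2, [189, 184, 180]), (4, [194, 187, 182]), (6, [193, 188, 184]), (8, [82, 78, 81]), (10, [80, 77, 80]), (12, [61, 58, 61]), (14, [60, 57, 59]), (16, [45, 46, 49])]
finished [(0.79, [326.0, 228.0]), (0.63, [248.0, 157.0]), (0.56, [394.0, 293.0])]
round_plate [(0.71, [212.0, 163.0])]
oblong_plate [(0.71, [169.0, 164.0]), (0.59, [406.0, 220.0])]
blank [(0.83, [393.0, 220.0])]
airspeed [array([256., 260.])]
union [array([343., 140.])]
```

```bash
python3 -c "
from plant import robot
print(robot.finish_job())"
```

```text
the job is handed in; nothing more can be done
None
```

The job is done and handed in at about 22 s of the 56 s allowed.

**What I did**
- **Finished plate:** I lifted it out of the die by its boss and tipped it to the rack's slope by pressing its far edge on the rest. I then slid it into slot 0, the empty one.
- **Blank:** I took the square plate with no rivets from slot 3. It came out tilted, so I laid it flat on free bench and regripped it centred. I then lowered it into the nest until the floor pushed back with 11 N, at the same height as the finished plate had been.
- **Clamp:** I pinched the handle and led it round to its stop.

**Last checks**
- **Rack:** The picture taken after release shows the finished plate lying like its neighbours, with its lower edge behind the lip.
- **Nest:** The picture taken after seating measured the plate at 64 x 63 mm, centred within about 2 mm of the die and square to it. It sits slightly towards the -y wall.
- **Clamp:** The stop pushed back with 23.5 N. Image samples put the nose and tail within about 2 degrees of fully closed. I used all 12 picture views before this step, so the closed clamp was checked by numbers only.
- **Other things:** In the last top picture the round plate, the oblong plate, the airspeed indicator and the union were within about 2 pixels of where they started.

**Checks that disagreed**
- The handle detector was wrong on the closed clamp: it pointed near the pivot. I relied on the bar samples and the stop force instead.
- The oblong detector also gave a second, lower-scoring hit at the die, which I took to be the half-covered blank.

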